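# Raise a bench supply by three clicks

### The arm

A 6-joint arm with a two-finger parallel gripper is mounted at the origin on the work surface. World frame = base frame: x ahead of the robot, y to its left, z up, the work surface at z = 0. Lengths are in m, angles in rad, forces in N, time in s.
With the tool pointing down it reaches from about 0.3 to 1 m from the base axis. Payload 5.1 kg.
Tool frame: the origin (TCP) lies between the finger pads; the fingertips stand 17 mm ahead of it and the grasp point (between the pads) lies 2 mm behind it; z points along the fingers, y is the line along which they close (so a half turn about z gives the same grasp; the last joint's range is limited). The gripper opens to 95 mm and grips with 3 to 60 N. Pads are 20 mm wide; open, the fingers measure 119 mm over their backs; the gripper's body (75 mm by 180 mm) begins 59 mm behind the grasp point.
Start: joints at [-1.235, 0.124, 1.65, -0, 1.367, -0.083], TCP at [0.264, -0.594, 0.203] pointing down, gripper open.
Joint ranges: [-2.61, 2.61], [-1.02, 2.33], [0.03, 2.71], [-1.35, 4.49], [0.32, 2.68], [-2.91, 2.91]. Speed limits (rad/s): [2.57, 2.57, 3.14, 3.14, 3.14, 3.14].

### API

Orientations are given as a rotation vector (axis times angle).
In Python, from cell import robot gives the robot as it stands. The module is installed in compiled form; this text tells all that it offers.
- The arm moves only by the tool apply_moves, never from a script. Its argument "rows" is a list that holds one entry, the list of rows, each a list of 4 numbers: the shift along the tool's x, y, z in units of 25 mm (1.0 is 25 mm), then the turn about the tool's z in units of 5 degrees (1.0 is 5 degrees). In form: [[[dx, dy, dz, twist], ...]]. A call has 1 to 10 rows; each row shifts and turns the commanded pose from where the row before left it, along the tool's axes as they then stand; what a row does not reach is not made up. A row lasts 1/10 s, in which the tool goes at most 50 mm and 8.59 degrees, less where a joint would pass 70% of its speed; a pose out of reach is approached as far as the arm can. A call is refused whole if a number of a shift passes 1 or a number of a turn 1, either way. A call with a gripper value outside its range is refused whole. "gripper" is the closure, from -1 (fully open) to 1 (shut), set as the call begins (left out, the last holds). The fingers move at their own pace and stop on an object; "force" is the grip in N (left out, the last holds). Time passes only in rows, so rows that do not move let the fingers close. It gives the time, the measured TCP pose, the force, the opening and the grip force at its end, in the units of the state.
- robot.read_state(): the state, without advancing time (a new reading comes with each control period).
- robot.camera(name): name is "scene" or "top"; returns the picture (420x560x3 uint8, blue, green, red); there is no depth.
- robot.camera_params(name): a dict with "mtx" (3x3 intrinsics, pixels), "rvec" (rotation vector, rad) and "tvec" (3), from world to camera coordinates, as OpenCV has them. Camera axes: x right, y down, z forward; pixel columns grow to the right and rows downward; lengths in m; the calibration is good to about 2 mm. A picture is of the moment at which its call begins. camera_params takes no time and is no camera call.
- robot.hand_in(): hands the job in; it is judged then, once.
Trained networks look in the newest picture that a camera, given by its name, has taken for a name from the list of things; names that differ only in an ending like _2 or _b are one class to them, and where a whole thing is asked for, a point or a joint stands for the part that bears it (a point fixed in the world has none). Each returns a list of dicts, best first, with "confidence" (0 to 1); they miss things now and then, are a little off and sometimes report something else, mostly with a low value. They report only what shows in the picture. A call takes as long as a camera call.
- robot.search_frame(camera, query): "at" ([column, row] in pixels, amid what is visible of it).
The state is a dict: "t": time; "qpos": joint angles; "qd": joint speeds; "joint_torque": joint torques, N m; "tool_pos": TCP position; "ee_rot": TCP orientation; "wrist_force": force on the tool from outside, world axes, zero at the start; "ft_torque": the same for the moment, N m; "width": opening from 0.0 (shut) to 1.0 (fully open); "finger_force": force on a finger pad.
Only numpy, scipy, OpenCV 4.12 (cv2) and the standard library are available. Lean on these libraries where they do the work, as an engineer would, in place of code of your own. Each camera call takes 0.05 s, during which the arm holds its last target. There are 200 camera calls.

### The job

The small robots need a higher voltage: switch the bench supply's output off with its red toggle (down is off), turn the black voltage selector up by exactly three clicks (clockwise) and let go of it, then switch the output back on (toggle up). Do not change the voltage while the output is on, and leave the small robot and the breadboard beside the supply where they are.

Things in the scene. Friction and masses are not known exactly. Their poses are not given: they have to be found in the camera images.
- supply: Grey bench power supply in a console case 250 mm deep (x), 300 mm wide (y), 140 mm high, fixed to the bench; its sloping front panel faces -x of its own frame. Origin: centre of its underside; z up. Its front edge is 40 mm high; the flat top behind the panel is 133 mm high, the two side cheeks 140 mm.
- panel: The supply's dark blue sloping front panel, 190 x 284 mm, 30 degrees from level. Origin: its centre, on the surface. z: out of the panel, leaning 30 degrees from vertical towards the user; x: up the slope; y: to the left as one faces it. Flat (nothing over 4 mm, side cheeks 8 mm) but for the selector, axis at x -12, y +60 mm, and the toggle, pivot at x -12, y -80 mm.
- selector (a joint): Turn of the voltage selector, rad: 0 at its lower stop (pointer at 7 o'clock), growing clockwise as one faces the panel, 5.236 at its upper stop; a click every 0.524 rad (30 degrees). Let go, it springs into the nearest click; leaving a click takes about 0.16 N m. It starts resting 1, 2 or 3 clicks above the lower stop.
- selector_grip (a point): Point on the selector's axis, 27 mm above the panel. The selector: black disc 62 mm across, top 8 mm above the panel, with a grip bar across it, 58 mm long, 16 mm thick, from 8 to 38 mm above the panel. z: out of the panel along the axis; x: along the bar to its white-lined pointer end; y: across the bar's thickness. Turns with the selector.
- selector_pointer (a point): Middle of the pointer end face of the selector's bar, 29 mm from the axis and 27 mm above the panel. Axes as selector_grip; turns with the selector.
- output (a joint): Swing of the output toggle, rad: 0 leaning 25 degrees down the panel (off), 0.873 leaning 25 degrees up the panel (on). Over-centre: let go, it snaps to the nearer end; about 2 N at the tip throws it. It starts on.
- output_tip (a point): Tip of the toggle, 46 mm from its pivot, which lies 2 mm above the panel. The toggle is a red paddle, 18 mm wide (across the panel) and 10 mm thick, over the outer 36 mm of that length (it ends 2 mm beyond this point); it swings straight up and down the panel.
- minibot: Bystander: small black acrylic robot arm on a 110 mm square foot, 142 mm high, loose, on one side of the supply. Origin: centre of its underside.
- breadboard: Bystander: white solderless breadboard 165 x 55 mm with a thumb joystick, 45 mm high in all, loose, on one side of the supply. Origin: centre of its underside.

How it is judged:
By the outcome, as a careful person would: the job done as asked, in the order asked, and still so for the second after the job is handed in, with the robot touching nothing.
It also fails if it takes over 61 s, if anything falls off the work surface, if the arm or the gripper's body presses on something with over 40 N, if the wrist force passes 120 N, or if a joint passes its speed limit or range.

## Working session

There is one attempt and no reset: what is moved stays moved. The work goes in short steps, Python scripts to look and compute and a tool call to move; the robot and the scene stay as the last step left them, time stands still between calls to the robot, and variables do not carry over. Pictures are saved under pics/ and viewed, at most 12 in all, crops included, and the job is handed in when it is done.

Besides the shell and the picture viewer there is one more tool, called after ">>>" by a JSON object that holds its "fn" and its "kwargs", one argument or row to a line. apply_moves: Moves the arm, as the interface text tells. Its arguments: {"type":"object","properties":{"rows":{"type":"array","items":{"type":"array","items":{"type":"array","items":{"type":"number"}}}},"gripper":{"type":"number"},"force":{"type":"number"}},"required":["rows"]}

```bash
mkdir -p pics
python3 - <<'E'
from cell import robot
import cv2,numpy as np
for c in("scene","top"):
    im=robot.camera(c);cv2.imwrite(f"pics/{c}0.png",im)
    p=robot.camera_params(c);print(c,{k:np.round(v,4).tolist() for k,v in p.items()})
    for q in("supply","panel","selector_grip","selector_pointer","output_tip","minibot","breadboard"):
        print(q,[(np.round(d["at"],1).tolist(),round(d["confidence"],2)) for d in robot.search_frame(c,q)[:2]])
s=robot.read_state();print(s)
E
```

```text
scene {'mtx': [[514.6088, 0.0, 274.4019], [0.0, 514.6088, 211.1401], [0.0, 0.0, 1.0]], 'rvec': [2.1824, 0.6625, -0.283], 'tvec': [-0.4585, -0.121, 1.575]}
supply [([290.4, 239.7], 0.87)]
panel [([274.5, 219.0], 0.66)]
selector_grip [([291.3, 204.2], 0.87), ([290.6, 241.3], 0.51)]
selector_pointer [([287.1, 205.4], 0.94)]
output_tip []
minibot [([339.7, 176.1], 0.63), ([250.2, 224.1], 0.22)]
breadboard [([194.6, 288.3], 0.96)]
top {'mtx': [[529.3002, 0.0, 284.3673], [0.0, 529.3002, 207.1082], [0.0, 0.0, 1.0]], 'rvec': [2.0513, -2.1849, 0.2252], 'tvec': [0.0313, 0.5755, 1.1575]}
supply [([291.6, 198.3], 0.7)]
panel [([284.8, 215.1], 0.55)]
selector_grip [([256.5, 213.3], 0.84)]
selector_pointer [([255.2, 215.2], 0.76)]
output_tip []
minibot [([167.3, 213.1], 0.57)]
breadboard [([389.1, 242.6], 0.73), ([261.7, 216.7], 0.3)]
{'t': 0.8, 'qpos': array([-1.23459083e+00,  1.23774553e-01,  1.65027393e+00,  3.11037482e-05,
        1.36753814e+00, -8.25950198e-02]), 'qd': array([ 1.06104404e-03, -4.23810766e-04,  1.17032920e-03, -6.96594929e-06,
        1.63727261e-03,  1.38681631e-03]), 'joint_torque': array([ 5.28202490e-04, -4.17531002e+01, -3.60203183e+01,  7.76634039e-02,
        4.27571323e-02, -2.61563878e-05]), 'tool_pos': array([ 0.26431377, -0.59382251,  0.20278813]), 'ee_rot': array([3.07296692e+00, 6.53043134e-01, 4.86657579e-05]), 'wrist_force': array([ 0.39851894, -0.22440513, -0.23123711]), 'ft_torque': array([-0.0506729 ,  0.00784145,  0.06403241]), 'finger_force': 0.0, 'width': 0.9976376205336209}
```

Run:
```python
import cv2
a=cv2.imread("pics/scene0.png")[120:320,150:410];cv2.imwrite("pics/s1.png",cv2.resize(a,None,fx=3,fy=3,interpolation=2))
a=cv2.imread("pics/top0.png")[130:290,150:410];cv2.imwrite("pics/t1.png",cv2.resize(a,None,fx=3,fy=3,interpolation=2))
```

```text
(no output)
```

View pics/s1.png

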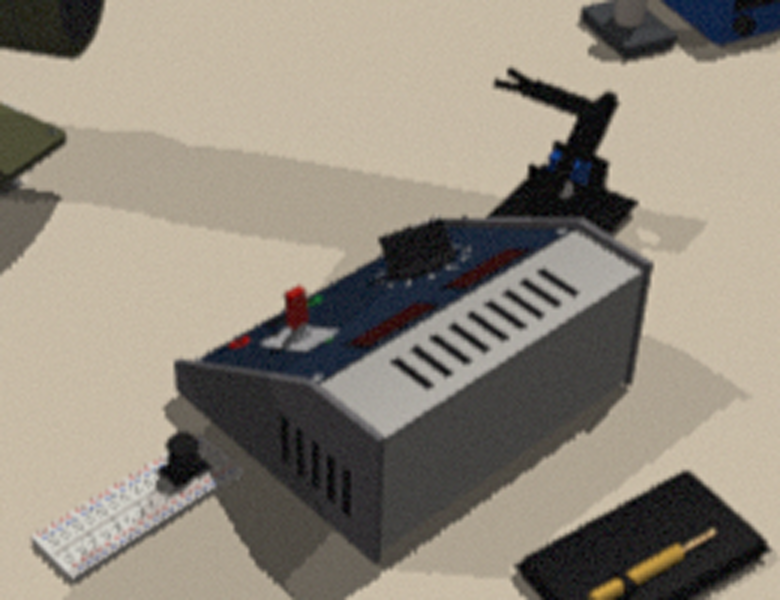

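View pics/t1.png

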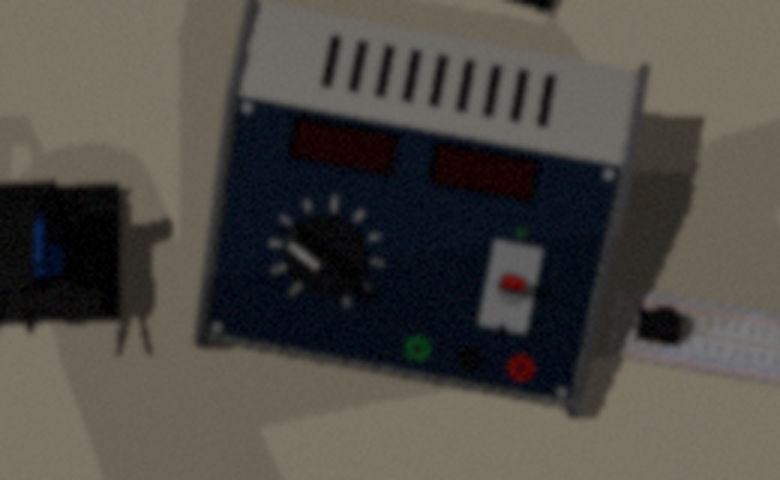

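The scene view shows the toggle (red, around px 248,222) standing up, so it is on. In the top view the selector's pointer runs from (256,219) to (247,212), near 10 o'clock. The minibot is on the left and the breadboard on the right. Next I fit the supply pose.

```bash
cat > h.py <<'E'
import numpy as np,cv2
from scipy.optimize import least_squares
from scipy.spatial.transform import Rotation as R
from cell import robot
P={c:robot.camera_params(c) for c in("scene","top")}
def proj(c,X):
    p=P[c];return cv2.projectPoints(np.atleast_2d(np.float64(X)),p["rvec"],p["tvec"],p["mtx"],None)[0][:,0]
c30,s30=np.cos(np.pi/6),.5
def panel(q,X): # panel coords (m) -> world ; q=x,y,yaw,xc,zc
    X=np.atleast_2d(X);x,y,z=X.T
    L=np.c_[q[3]+x*c30-z*s30,y,q[4]+x*s30+z*c30];return supply(q,L)
def supply(q,L):
    return np.atleast_2d(L)@R.from_euler('z',q[2]).as_matrix().T+[q[0],q[1],0]
E
cat > fit.py <<'E'
from h import *
S=lambda u,v:np.array([150+u/3,120+v/3])
T=lambda u,v:np.array([150+u/3,130+v/3])
obs=[("scene",S(380,562),'s',(.125,-.15,0)),("scene",S(630,385),'s',(.125,.15,0)),("scene",S(382,438),'s',(.125,-.15,.14)),
("scene",S(651,264),'s',(.125,.15,.14)),("top",T(200,343),'s',(-.125,.15,.045)),("top",T(578,414),'s',(-.125,-.15,.045)),
("top",T(327,255),'p',(-.012,.06,.006)),("top",T(512,287),'p',(-.012,-.08,.004+.0)) ,
("scene",S(297,340),'p',(-.012,-.08,.002)),("scene",S(297,290),'t',0.04),("top",T(513,284),'t',.0)]
def tog(q,a,l=.048): return panel(q,(-.012+l*np.sin(a),-.08,.002+l*np.cos(a)))
def res(q):
    r=[]
    for c,uv,k,X in obs:
        if k=='t': X=tog(q,np.radians(25),.046)
        else: X=(supply if k=='s' else panel)(q,X)
        r.append(proj(c,X)[0]-uv)
    return np.r_[np.ravel(r),(q[3]+.043)*500,(q[4]-.087)*500]
f=least_squares(res,[.6,0,0,-.043,.087],loss='soft_l1')
q=f.x;print(np.round(q,4));print(np.round(res(q)[:-2].reshape(-1,2),1).tolist())
np.save("q.npy",q)
print("tip on/off",tog(q,.436,.046),tog(q,-.436,.046),"axis27",panel(q,(-.012,.06,.027)),"axis0",panel(q,(-.012,.06,0)))
for k in range(6):
    th=np.radians(210-0)-0; a=np.radians(150-30*k) # angle from up toward left
    d=np.array([np.cos(a),np.sin(a)])
    b=panel(q,[(-.012+r*d[0],.06+r*d[1],.038) for r in(0.008,.029)])
    print(k,np.round((proj("top",b)-[150,130])*3).tolist(),np.round((proj("scene",b)-[150,120])*3).tolist())
E
python3 fit.py
```

```text
[ 0.5897 -0.0147 -0.2357 -0.0361  0.0857]
[[-0.9, 2.4], [-0.2, 0.1], [-0.1, 0.8], [0.1, -1.3], [-2.4, -0.4], [1.2, -1.5], [-0.9, 0.5], [-0.8, 0.1], [-0.2, -1.6], [-1.5, -0.0], [0.1, -0.9]]
tip on/off [[ 0.52085315 -0.08046696  0.12721871]] [[ 0.4881356  -0.07260958  0.10779213]] axis27 [[0.54530441 0.05764159 0.10304573]] axis0 [[0.55843117 0.0544891  0.07966304]]
0 [[312.0, 279.0], [295.0, 299.0]] [[404.0, 222.0], [400.0, 217.0]]
1 [[309.0, 274.0], [282.0, 283.0]] [[409.0, 221.0], [416.0, 212.0]]
2 [[308.0, 269.0], [280.0, 264.0]] [[412.0, 220.0], [430.0, 210.0]]
3 [[310.0, 264.0], [287.0, 246.0]] [[414.0, 221.0], [437.0, 212.0]]
4 [[315.0, 261.0], [304.0, 235.0]] [[414.0, 222.0], [436.0, 217.0]]
5 [[320.0, 260.0], [324.0, 233.0]] [[412.0, 224.0], [427.0, 224.0]]
```

```bash
cat > go.py <<'E'
from h import *
# print tool-axis units to world target (after twisting tw units first)
def go(t,tw=0):
    s=robot.read_state();M=R.from_rotvec(s["ee_rot"]).as_matrix()@R.from_euler('z',tw*5,degrees=True).as_matrix()
    print("units",np.round(M.T@(np.array(t)-s["tool_pos"])/.025,2),"y az",np.degrees(np.arctan2(M[1,1],M[0,1])).round(1),"t",round(s["t"],2))
E
python3 -c "
from go import *
go([.521,-.0805,.203],7.5)"
```

```text
units [ 5.190e+00 -2.236e+01 -1.000e-02] y az -103.5 t 0.8
```

>>> {"fn": "apply_moves", "kwargs": {
  "rows": [
    [[0,0,0,1],[0,0,0,1],[0,0,0,1],[0,0,0,1],[0,0,0,1],[0,0,0,1],[0,0,0,1],[0,0,0,0.5]]
  ],
  "gripper": 0
}}

```text
t: 1.6
tool_pos: [0.2643, -0.5939, 0.2028]
ee_rot: [3.119, -0.373, -0.0]
wrist_force: [-0.2, 0.4, -0.7]
width: 0.503
finger_force: 0.0
```

>>> {"fn": "apply_moves", "kwargs": {
  "rows": [
    [[0.2,-1,0,0],[0.2,-1,0,0],[0.2,-1,0,0],[0.2,-1,0,0],[0.2,-1,0,0],[0.2,-1,0,0],[0.2,-1,0,0],[0.2,-1,0,0],[0.2,-1,0,0],[0.2,-1,0,0]]
  ]
}}

```text
t: 2.6
tool_pos: [0.3716, -0.3615, 0.2029]
ee_rot: [3.12, -0.369, 0.0]
wrist_force: [0.1, -0.5, 0.0]
width: 0.496
finger_force: 0.0
```

>>> {"fn": "apply_moves", "kwargs": {
  "rows": [
    [[0.3,-1,0,0],[0.3,-1,0,0],[0.3,-1,0,0],[0.3,-1,0,0],[0.3,-1,0,0],[0.3,-1,0,0],[0.3,-1,0,0],[0.3,-1,0,0],[0.3,-1,0,0],[0.3,-1,0,0]]
  ]
}}

```text
t: 3.6
tool_pos: [0.5031, -0.1359, 0.203]
ee_rot: [3.12, -0.369, 0.001]
wrist_force: [-0.1, -0.0, -0.7]
width: 0.5
finger_force: 0.0
```

>>> {"fn": "apply_moves", "kwargs": {
  "rows": [
    [[0.1,-0.9,0,0],[0.1,-0.9,0,0],[0,-0.5,0,0],[0,0,0,0],[0,0,0,0]]
  ]
}}

```text
t: 4.1
tool_pos: [0.5207, -0.0825, 0.2028]
ee_rot: [3.119, -0.369, -0.0]
wrist_force: [-0.5, 0.1, -0.3]
width: 0.496
finger_force: 0.0
```

```bash
python3 -c "
from go import *
go([.521,-.0805,.127])
import cv2
a=robot.camera('scene')[120:320,150:410];b=robot.camera('top')[130:290,150:410]
cv2.imwrite('pics/a2.png',cv2.resize(np.vstack([a,b]),None,fx=1.66*1,fy=1.66,interpolation=2)) 
"
```

```text
units [-0.01 -0.08  3.03] y az -103.5 t 4.1
```

View pics/a2.png

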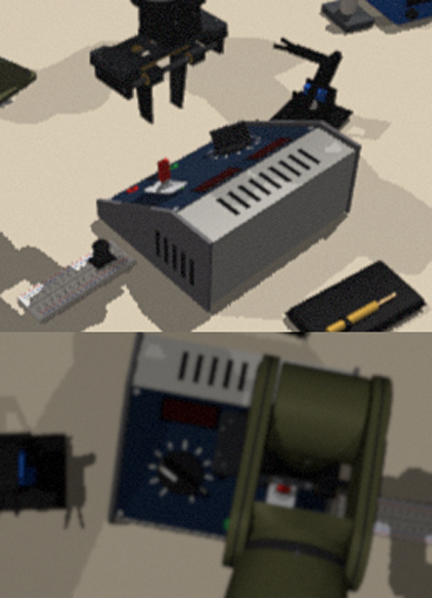

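The gripper is 75 mm above the toggle with its fingers either side (toggle about (163,170) in the composite). I'll go down and grip it.

>>> {"fn": "apply_moves", "kwargs": {
  "rows": [
    [[0,-0.1,0.8,0],[0,0,0.8,0],[0,0,0.8,0],[0,0,0.5,0],[0,0,0.3,0],[0,0,0,0]]
  ]
}}

```text
t: 4.8
tool_pos: [0.5208, -0.08, 0.1218]
ee_rot: [-3.12, 0.37, 0.003]
wrist_force: [0.7, -0.2, 0.4]
width: 0.497
finger_force: 0.0
```

>>> {"fn": "apply_moves", "kwargs": {
  "rows": [
    [[0,0,0,0],[0,0,0,0],[0,0,0,0],[0,0,0,0],[0,0,0,0],[0,0,0,0]]
  ],
  "gripper": 1,
  "force": 12
}}

```text
t: 5.4
tool_pos: [0.5215, -0.0797, 0.1229]
ee_rot: [3.12, -0.369, 0.0]
wrist_force: [-0.3, -0.3, 0.2]
width: 0.054
finger_force: 0.0
```

```bash
python3 -c "
from go import *
import cv2
print(robot.read_state()['width'])
a=robot.camera('scene')[140:260,170:310];b=robot.camera('top')[170:270,250:390]
cv2.imwrite('pics/a3.png',cv2.resize(np.vstack([a,b]),None,fx=2.7,fy=2.7,interpolation=2)) 
print([(d['at'],d['confidence']) for c in('scene','top') for d in robot.search_frame(c,'output_tip')])
"
```

```text
0.05386629033928895
[([250.7, 226.0], 0.44)]
```

View pics/a3.png

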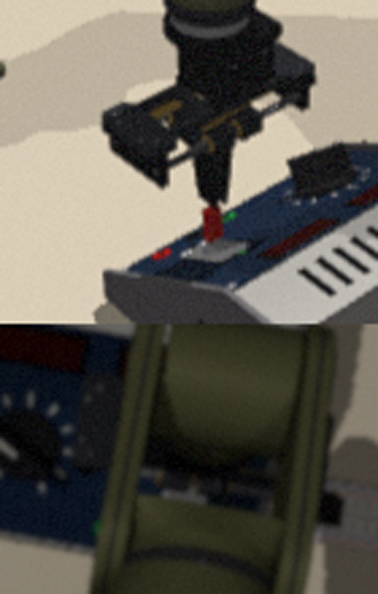

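```bash
python3 -c "
from h import *
q=np.load('q.npy')
for X in ([.5215,-.0797,.106],[.5209,-.0805,.127],panel(q,(-.012,-.08,.002))[0]):
  u=proj('scene',X)[0]; print(u.round(1),((u-[170,140])*2.7).round())
"
```

```text
[248.  223.3] [211. 225.]
[247.5 216.7] [209. 207.]
[248.8 231.7] [213. 248.]
```

```bash
python3 -c "
from h import *
q=np.load('q.npy')
for c in P: print(c,-R.from_rotvec(P[c]['rvec'].ravel()).as_matrix().T@P[c]['tvec'].ravel())
for c in P:
  im=cv2.imread(f'pics/{c}0.png').astype(int);m=(im[...,2]>1.8*im[...,1]+20)&(im[...,2]>60)
  n,l,st,ce=cv2.connectedComponentsWithStats(m.astype(np.uint8))
  for i in range(1,n):
    if st[i,4]>4: print(c,st[i],ce[i].round(1))
  box=[(-.012+l*np.sin(a)+w*np.cos(a),-.08+y,.002+l*np.cos(a)-w*np.sin(a)) for a in[.436] for l in(.012,.048) for w in(-.005,.005) for y in(-.009,.009)]
  print(proj(c,panel(q,box)).round(1).tolist())
  print('rings',proj(c,panel(q,(-.012,-.08,0))).round(1))
"
```

```text
scene [ 1.07316643 -0.83657125  0.92406638]
top [0.33245192 0.01412301 1.24954605]
scene [245 216   8  13  69] [248.4 221.9]
scene [226 232   7   4  17] [229.5 233.8]
[[244.3, 228.6], [249.9, 225.4], [247.0, 230.4], [252.6, 227.1], [243.2, 216.7], [248.9, 213.5], [245.9, 218.5], [251.6, 215.2]]
rings [[249.1 232.5]]
top [317 222   8   5  27] [320.7 224. ]
top [320 249   8   8  46] [323.2 252.1]
[[323.9, 227.9], [315.8, 226.6], [324.6, 223.5], [316.6, 222.1], [324.9, 226.7], [316.6, 225.2], [325.7, 222.1], [317.4, 220.7]]
rings [[319.9 225.2]]
```

```bash
python3 -c "
from go import *
a=robot.camera('scene');cv2.imwrite('pics/s4.png',a);a=a[185:245,210:290]
cv2.imwrite('pics/a4.png',cv2.resize(a,None,fx=8,fy=8,interpolation=2)) 
s=robot.read_state();print(s['width'],s['finger_force'],s['tool_pos'],s['wrist_force'])
"
```

```text
0.005221094108293472 0.0 [ 0.52147672 -0.07963424  0.12274059] [ 0.09655443 -0.71393829  0.60927604]
```

View pics/a4.png

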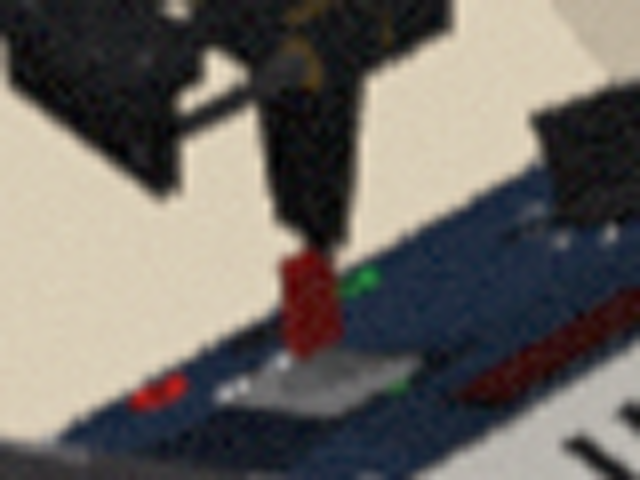

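```bash
python3 -c "
from h import *
s=robot.read_state()
d=np.array([np.cos(np.radians(-103.5)),np.sin(np.radians(-103.5)),0])
for z in(.186,.2,.22):
  print(z,[proj('scene',np.array([.5207,-.0825,z])+k*d)[0].round(1) for k in(.03,-.03)])
for z in(.106,.12,.135): print(z,[proj('scene',np.array([.5215,-.0797,z])+k*d)[0].round(1) for k in(.006,-.006)])
"
```

```text
0.186 [array([236.6, 203.1]), array([256.3, 192.4])]
0.2 [array([236.4, 198.3]), array([256.3, 187.7])]
0.22 [array([236.2, 191.3]), array([256.2, 180.7])]
0.106 [array([246.1, 224.4]), array([249.9, 222.2])]
0.12 [array([246., 220.]), array([249.8, 217.8])]
0.135 [array([245.9, 215.2]), array([249.7, 213. ])]
```

The fingers shut just above the paddle: their ends appear about 25 mm higher than the reported pose implies. I'll open, go lower while watching the force, and try again.

>>> {"fn": "apply_moves", "kwargs": {
  "rows": [
    [[0,0,0,0],[0,0,0,0],[0,0,0,0],[0,0,0,0],[0,0,0,0],[0,0,0,0]]
  ],
  "gripper": 0
}}

```text
t: 6.25
tool_pos: [0.5215, -0.0797, 0.1227]
ee_rot: [-3.12, 0.369, 0.0]
wrist_force: [-0.1, -0.2, -0.5]
width: 0.454
finger_force: 0.0
```

>>> {"fn": "apply_moves", "kwargs": {
  "rows": [
    [[0,0,0.2,0],[0,0,0.2,0],[0,0,0.2,0],[0,0,0.2,0],[0,0,0,0]]
  ]
}}

```text
t: 6.75
tool_pos: [0.5207, -0.0795, 0.1014]
ee_rot: [-3.12, 0.369, 0.003]
wrist_force: [0.0, 0.8, -0.0]
width: 0.497
finger_force: 0.0
```

>>> {"fn": "apply_moves", "kwargs": {
  "rows": [
    [[0,0,0,0],[0,0,0,0],[0,0,0,0],[0,0,0,0],[0,0,0,0],[0,0,0,0]]
  ],
  "gripper": 1,
  "force": 12
}}

```text
t: 7.35
tool_pos: [0.5213, -0.0812, 0.1031]
ee_rot: [3.117, -0.369, -0.0]
wrist_force: [-2.3, -4.9, 0.4]
width: 0.186
finger_force: 12.0
```

```bash
python3 -c "
from go import *
a=robot.camera('scene');a=a[185:245,210:290]
cv2.imwrite('pics/a5.png',cv2.resize(a,None,fx=8,fy=8,interpolation=2)) 
s=robot.read_state();print(s['width'],s['finger_force'],s['tool_pos'],s['wrist_force'])
"
```

```text
0.18620326340299242 11.993394792079926 [ 0.52133664 -0.08120797  0.10311522] [-1.52370492 -3.88452131  0.11960911]
```

View pics/a5.png

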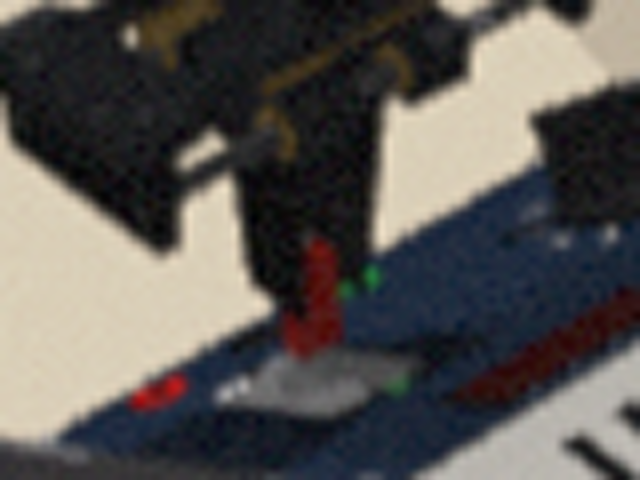

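>>> {"fn": "apply_moves", "kwargs": {
  "rows": [
    [[-0.24,0,0.05,0],[-0.23,0,0.05,0],[-0.15,0,0.07,0],[-0.15,0,0.07,0],[-0.16,0,0.12,0],[-0.16,0,0.12,0],[-0.13,0,0.15,0],[-0.13,0,0.15,0],[0,0,0,0]]
  ]
}}

```text
t: 8.3
tool_pos: [0.4876, -0.0727, 0.0826]
ee_rot: [3.117, -0.369, -0.002]
wrist_force: [-2.3, -5.2, -0.5]
width: 0.186
finger_force: 12.0
```

>>> {"fn": "apply_moves", "kwargs": {
  "rows": [
    [[0,0,0,0],[0,0,0,0],[0,0,0,0],[0,0,-0.5,0],[0,0,-1,0],[0,0,-1,0],[0,0,-1,0],[0,0,-0.5,0]]
  ],
  "gripper": 0
}}

```text
t: 9.1
tool_pos: [0.4902, -0.072, 0.1871]
ee_rot: [3.119, -0.369, 0.008]
wrist_force: [0.5, -0.7, -0.1]
width: 0.502
finger_force: 0.0
```

```bash
cat > sel.py <<'E'
from go import *
q=np.load('q.npy');ZB=.022
Cax=panel(q,(-.012,.06,.027))[0]
def bar(a):
    u=np.linspace(-.029,.029,30);v=np.array([-.008,.008]);n=np.linspace(.008,.038,16)
    U,V,N=[g.ravel() for g in np.meshgrid(u,v,n)]
    return panel(q,np.c_[-.012+U*np.cos(a)-V*np.sin(a),.06+U*np.sin(a)+V*np.cos(a),N])
def finger(a,extra=0,r=.018,half=.010,clear=.016):
    dw=panel(q,(np.cos(a),np.sin(a),0))[0]-panel(q,(0,0,0))[0];az=np.arctan2(dw[1],dw[0])
    d=np.array([np.cos(az),np.sin(az)]);e=np.array([-d[1],d[0]])
    c=Cax[:2]+d*r+e*.02; B=bar(a)
    n=panel(q,(0,0,1))[0]-panel(q,(0,0,0))[0];o=panel(q,(0,0,0))[0]
    for _ in range(5):
        zt=o[2]-(n[:2]@(c-o[:2]))/n[2]+clear
        m=(B[:,2]>zt)&(np.abs((B[:,:2]-c)@d)<.013)
        off=((B[m,:2]-c)@e).max(); c=c+e*(off+half+extra)
    return np.r_[c,zt+.017-ZB],np.degrees(az)
if __name__=="__main__":
    s=robot.read_state();print(s["qpos"].round(2),s["t"])
    M=R.from_rotvec(s["ee_rot"]).as_matrix();yaz=np.degrees(np.arctan2(M[1,1],M[0,1]))
    prev=None
    for a,ex in((60,.012),(60,0),(50,0),(40,0),(30,0),(20,0),(10,0),(0,0),(-10,0),(-20,0),(-30,0),(-33,0)):
        p,az=finger(np.radians(a),ex);print(a,p.round(4),"tool y az",round(az-180,1))
E
python3 sel.py
```

```text
[-0.25 -0.22  2.01  0.    1.35  1.55] 9.1
60 [0.5308 0.0934 0.0699] tool y az -130.1
60 [0.54   0.0856 0.0761] tool y az -130.1
50 [0.5449 0.0859 0.0788] tool y az -139.5
40 [0.5499 0.0852 0.0818] tool y az -149.4
30 [0.555  0.0833 0.0849] tool y az -159.8
20 [0.5598 0.0803 0.088 ] tool y az -170.7
10 [0.564  0.0761 0.0909] tool y az -182.0
0 [0.567  0.0709 0.0933] tool y az -193.5
-10 [0.5699 0.0678 0.0953] tool y az -205.0
-20 [0.5723 0.064  0.0972] tool y az -216.3
-30 [0.5736 0.0593 0.0985] tool y az -227.2
-33 [0.5734 0.0575 0.0986] tool y az -230.4
```

>>> {"fn": "apply_moves", "kwargs": {
  "rows": [
    [[0,0,0,-1],[0,0,0,-1],[0,0,0,-1],[0,0,0,-1],[0,0,0,-1],[0,0,0,-1],[0,0,0,-1],[0,0,0,-1],[0,0,0,-1],[0,0,0,-1]]
  ],
  "gripper": 1
}}

```text
t: 10.1
tool_pos: [0.4885, -0.0716, 0.1833]
ee_rot: [-2.981, -0.989, 0.0]
wrist_force: [-0.6, 0.8, 0.6]
width: 0.005
finger_force: 0.0
```

>>> {"fn": "apply_moves", "kwargs": {
  "rows": [
    [[0,0,0,-1],[0,0,0,-1],[0,0,0,-1],[0,0,0,-1],[0,0,0,-1],[0,0,0,-1],[0,0,0,-1],[0,0,0,-1],[0,0,0,-1],[0,0,0,-1]]
  ]
}}

```text
t: 11.1
tool_pos: [0.4885, -0.0716, 0.1832]
ee_rot: [-2.284, -2.156, 0.0]
wrist_force: [-0.4, -0.2, -0.4]
width: 0.006
finger_force: 0.0
```

>>> {"fn": "apply_moves", "kwargs": {
  "rows": [
    [[0,0,0,-1],[0,0,0,-1],[0,0,0,-1],[0,0,0,-1],[0,0,0,-1],[0,0,0,-1],[0,0,0,-1],[0,0,0,-1],[0,0,0,-1],[0,0,0,-1]]
  ]
}}

```text
t: 12.1
tool_pos: [0.4885, -0.0716, 0.1832]
ee_rot: [-1.159, -2.92, -0.0]
wrist_force: [-0.4, 1.1, -0.1]
width: 0.008
finger_force: 0.0
```

>>> {"fn": "apply_moves", "kwargs": {
  "rows": [
    [[0,0,0,-0.7],[0,0,0,0],[0,0,0,0]]
  ]
}}

```text
t: 12.4
tool_pos: [0.4886, -0.0717, 0.1833]
ee_rot: [-1.076, -2.951, -0.0]
wrist_force: [-0.5, 0.3, 0.1]
width: 0.005
finger_force: 0.0
```

```bash
python3 -c "
from sel import *
go([.5308,.0934,.187]);go([.5308,.0934,.0699]);print(robot.read_state()['qpos'].round(2))
cv2.imwrite('pics/t6.png',robot.camera('top'))
print(robot.search_frame('top','selector_pointer')[:1],robot.search_frame('top','selector_grip')[:1])"
```

```text
units [ 2.96  6.14 -0.15] y az 49.9 t 12.4
units [2.96 6.14 4.53] y az 49.9 t 12.4
[-0.25 -0.22  2.01  0.    1.35 -1.13]
[] [{'at': [257.8, 213.2], 'confidence': 0.93}]
```

>>> {"fn": "apply_moves", "kwargs": {
  "rows": [
    [[0.42,0.88,0,0],[0.42,0.88,0,0],[0.42,0.88,0,0],[0.42,0.88,0,0],[0.42,0.88,0,0],[0.42,0.88,0,0],[0.42,0.88,0,0],[0,0,0.8,0],[0,0,0.8,0],[0,0,0,0]]
  ]
}}

```text
t: 13.55
tool_pos: [0.5291, 0.0935, 0.14]
ee_rot: [-1.073, -2.947, 0.004]
wrist_force: [-0.9, -0.9, -0.2]
width: 0.004
finger_force: 0.0
```

```bash
python3 -c "
from sel import *
go([.5308,.0934,.0699])
s=robot.read_state();p=s['tool_pos'];p[2]+=.005;print(p,proj('scene',p),proj('top',p))
a=robot.camera('scene')[160:240,220:330];b=robot.camera('top')[170:250,200:310]
cv2.imwrite('pics/a6.png',cv2.resize(np.vstack([a,b]),None,fx=3.7,fy=3.7,interpolation=2)) "
```

```text
units [-0.07  0.05  2.8 ] y az 50.0 t 13.55
[0.52912063 0.09352724 0.14498131] [[289.26939031 176.54852126]] [[239.42818591 223.55168539]]
```

View pics/a6.png

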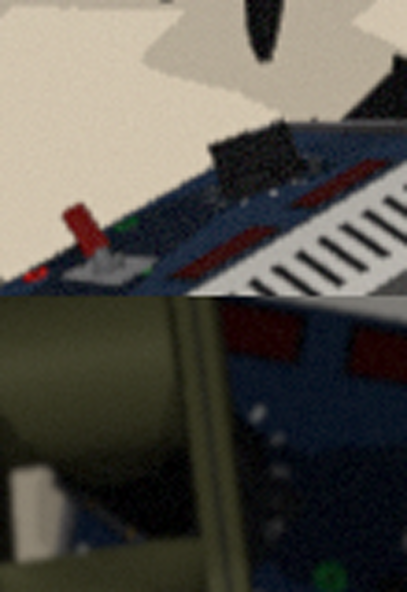

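The scene view shows the toggle leaning to the user, so the output is off. The fingertip is at about (291,177), within 2 px of the prediction. I'll go down beside the bar.

>>> {"fn": "apply_moves", "kwargs": {
  "rows": [
    [[0,0,0.7,0],[0,0,0.7,0],[0,0,0.6,0],[0,0,0.4,0],[0,0,0.3,0],[0,0,0.1,0],[0,0,0,0]]
  ]
}}

```text
t: 14.35
tool_pos: [0.5314, 0.0934, 0.0732]
ee_rot: [-1.075, -2.952, 0.0]
wrist_force: [0.5, 0.0, -0.9]
width: 0.003
finger_force: 0.0
```

```bash
python3 -c "
from sel import *
# per-step units from nominal command: shifts first, twist after, in the tool frame at that time
s=robot.read_state();p=s['tool_pos'];print(p,s['t'])
az=50.0
for a in(60,52,44,36,28,20,12,4,-4,-12,-20,-28,-34):
    t,z=finger(np.radians(a));
    th=np.radians(az);y=np.array([np.cos(th),np.sin(th)]);x=np.array([-y[1],y[0]])  # z down: x = y x z
    d=t-p
    print(a,'x %.2f y %.2f z %.2f tw %.2f'%(d[:2]@x/.025,d[:2]@y/.025,-d[2]/.025,(az-z)/5));p=t;az=z
M=R.from_rotvec(s['ee_rot']).as_matrix();print(M.round(2))
"
```

```text
[0.53142901 0.09341518 0.07324945] 14.35
60 x -0.46 y -0.02 z -0.11 tw 0.01
52 x -0.11 y 0.11 z -0.09 tw 1.50
44 x -0.12 y 0.11 z -0.09 tw 1.56
36 x -0.13 y 0.11 z -0.10 tw 1.62
28 x -0.14 y 0.11 z -0.10 tw 1.69
20 x -0.14 y 0.11 z -0.10 tw 1.75
12 x -0.15 y 0.11 z -0.09 tw 1.80
4 x -0.16 y 0.11 z -0.08 tw 1.83
-4 x -0.11 y 0.11 z -0.07 tw 1.85
-12 x -0.08 y 0.12 z -0.06 tw 1.83
-20 x -0.08 y 0.12 z -0.06 tw 1.80
-28 x -0.10 y 0.12 z -0.04 tw 1.75
-34 x -0.09 y 0.09 z -0.02 tw 1.27
[[-0.77  0.64 -0.  ]
 [ 0.64  0.77  0.  ]
 [ 0.   -0.   -1.  ]]
```

>>> {"fn": "apply_moves", "kwargs": {
  "rows": [
    [[-0.23,0,-0.05,0],[-0.23,0,-0.05,0],[-0.06,0.06,-0.05,0.75],[-0.06,0.06,-0.05,0.75],[-0.06,0.06,-0.05,0.78],[-0.06,0.06,-0.05,0.78],[-0.07,0.06,-0.05,0.81],[-0.07,0.06,-0.05,0.81]]
  ]
}}

```text
t: 15.15
tool_pos: [0.5507, 0.0854, 0.0816]
ee_rot: [-1.651, -2.665, 0.003]
wrist_force: [-1.7, 0.8, -1.3]
width: 0.005
finger_force: 1.4
```

>>> {"fn": "apply_moves", "kwargs": {
  "rows": [
    [[-0.07,0.06,-0.05,0.85],[-0.07,0.06,-0.05,0.85],[-0.07,0.06,-0.05,0.88],[-0.07,0.06,-0.05,0.88],[-0.08,0.06,-0.04,0.9],[-0.08,0.06,-0.04,0.9],[-0.08,0.06,-0.04,0.92],[-0.08,0.06,-0.04,0.92]]
  ]
}}

```text
t: 15.95
tool_pos: [0.5678, 0.0724, 0.0925]
ee_rot: [-2.39, -2.038, -0.0]
wrist_force: [-0.0, 0.0, -0.3]
width: 0.003
finger_force: 0.0
```

```bash
python3 -c "
from sel import *
s=robot.read_state();p=s['tool_pos'];print(p,s['wrist_force'],s['t'],finger(np.radians(4)))
M=R.from_rotvec(s['ee_rot']).as_matrix();print(np.degrees(np.arctan2(M[1,1],M[0,1])))
a=robot.camera('scene')[160:240,220:330];b=robot.camera('top')[170:250,200:310]
cv2.imwrite('pics/a7.png',cv2.resize(np.vstack([a,b]),None,fx=3.7,fy=3.7,interpolation=2)) "
```

```text
[0.56777981 0.07238148 0.09246212] [-0.00962994  0.03581365 -0.25364471] 15.95 (array([0.56593672, 0.07307534, 0.09237074]), np.float64(-8.887980694791002))
-9.088580045317816
```

View pics/a7.png

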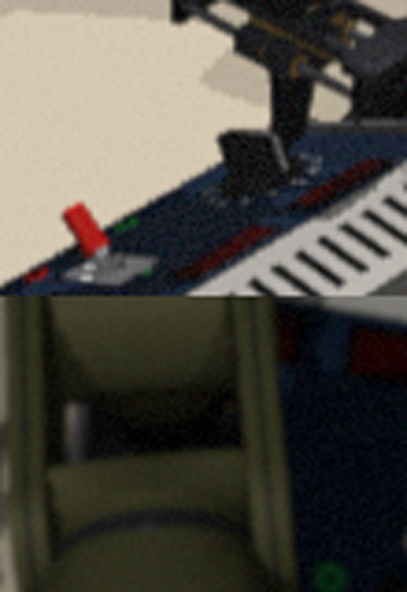

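The bar has turned, and its white pointer end is now near 12 o'clock. With no force on the wrist, it is resting in a click. I'll continue.

>>> {"fn": "apply_moves", "kwargs": {
  "rows": [
    [[-0.06,0.05,-0.04,0.92],[-0.06,0.05,-0.04,0.92],[-0.04,0.06,-0.03,0.92],[-0.04,0.06,-0.03,0.92],[-0.04,0.06,-0.03,0.9],[-0.04,0.06,-0.03,0.9]]
  ]
}}

```text
t: 16.65
tool_pos: [0.5731, 0.0646, 0.0966]
ee_rot: [-2.801, -1.415, -0.003]
wrist_force: [0.7, 3.5, -2.5]
width: 0.003
finger_force: 2.0
```

>>> {"fn": "apply_moves", "kwargs": {
  "rows": [
    [[-0.05,0.06,-0.02,0.88],[-0.05,0.06,-0.02,0.88],[0,0,0,0]]
  ]
}}

```text
t: 16.95
tool_pos: [0.5743, 0.0588, 0.0988]
ee_rot: [2.902, 1.202, 0.001]
wrist_force: [0.6, -0.1, -0.8]
width: 0.0
finger_force: 0.0
```

```bash
python3 -c "
from sel import *
s=robot.read_state();p=s['tool_pos'];print(p,s['wrist_force'],s['ft_torque'],s['t'],finger(np.radians(-28)))
cv2.imwrite('pics/s8.png',robot.camera('scene'))
a=cv2.imread('pics/s8.png')[170:230,250:330]
cv2.imwrite('pics/a8.png',cv2.resize(a,None,fx=7,fy=7,interpolation=2)) "
```

```text
[0.5742983  0.05879994 0.09877575] [ 0.56216579 -0.08836223 -0.83999008] [-0.02423122 -0.04208669  0.00840515] 16.95 (array([0.5733404 , 0.06019356, 0.09826382]), np.float64(-45.0527620388987))
```

View pics/a8.png

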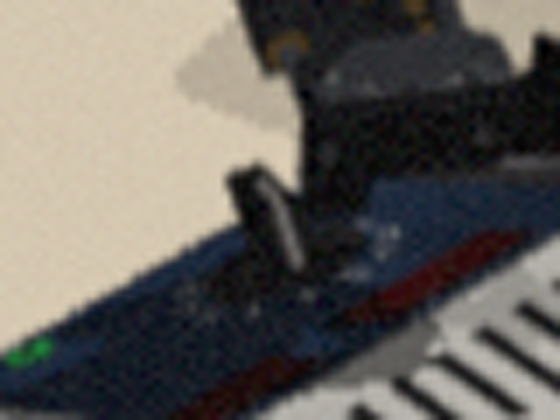

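>>> {"fn": "apply_moves", "kwargs": {
  "rows": [
    [[0.2,0,-0.1,0],[0.2,0,-0.2,0],[0,0,-1,0],[0,0,-1,0],[0,0,-1,0],[0,0,-0.5,0],[0,0,0,1],[0,0,0,1],[0,0,0,1],[0,0,0,1]]
  ]
}}

```text
t: 18.0
tool_pos: [0.5808, 0.0663, 0.193]
ee_rot: [-3.069, -0.673, 0.001]
wrist_force: [-1.0, -0.3, 0.4]
width: 0.001
finger_force: 0.0
```

>>> {"fn": "apply_moves", "kwargs": {
  "rows": [
    [[0,0,0,1],[0,0,0,1],[0,0,0,1],[0,0,0,1],[0,0,0,1],[0,0,0,1],[0,0,0,1],[0,0,0,0.7],[0,0,0,0]]
  ],
  "gripper": 0
}}

```text
t: 18.9
tool_pos: [0.5808, 0.0662, 0.1929]
ee_rot: [3.12, -0.371, -0.001]
wrist_force: [0.3, -0.3, 0.1]
width: 0.497
finger_force: 0.0
```

```bash
python3 -c "
from sel import *
go([.4885,-.0725,.187])"
```

```text
units [-2.29  6.26  0.24] y az -103.6 t 18.9
```

>>> {"fn": "apply_moves", "kwargs": {
  "rows": [
    [[-0.33,0.9,0,0],[-0.33,0.9,0,0],[-0.33,0.9,0,0],[-0.33,0.9,0,0],[-0.33,0.9,0,0],[-0.33,0.9,0,0],[-0.31,0.86,0,0],[0,0,0,0],[0,0,0,0]]
  ]
}}

```text
t: 19.8
tool_pos: [0.4885, -0.0725, 0.1933]
ee_rot: [-3.119, 0.372, -0.001]
wrist_force: [-0.5, 0.1, -0.0]
width: 0.5
finger_force: 0.0
```

```bash
python3 -c "
from sel import *
go([.4885,-.0725,.0826])
a=robot.camera('scene')[160:240,220:330];b=robot.camera('top')[170:250,200:310]
cv2.imwrite('pics/a9.png',cv2.resize(np.vstack([a,b]),None,fx=3.7,fy=3.7,interpolation=2))
for k in(5,6,7):
    g=np.radians(150-30*k);d=np.array([np.cos(g),np.sin(g)])
    B=panel(q,[(-.012+r*d[0],.06+r*d[1],.038) for r in(.008,.029)])
    print(k,((proj('top',B)-[200,170])*3.7+[0,296]).round().tolist(),((proj('scene',B)-[220,160])*3.7).round().tolist())"
```

```text
units [-0.    0.    4.43] y az -103.6 t 19.8
5 [[210.0, 469.0], [215.0, 436.0]] [[249.0, 129.0], [268.0, 129.0]]
6 [[216.0, 472.0], [238.0, 446.0]] [[243.0, 131.0], [249.0, 137.0]]
7 [[221.0, 477.0], [253.0, 466.0]] [[238.0, 133.0], [228.0, 144.0]]
```

View pics/a9.png

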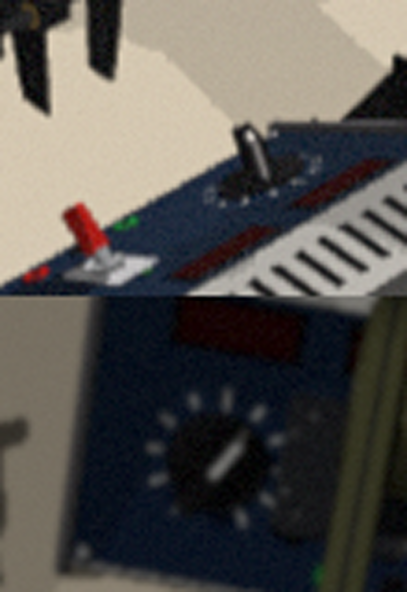

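The top view shows the pointer line from about (212,478) to (245,435), which matches click 6, so that's +3. The toggle is still off. Next I grip it and switch it back on.

>>> {"fn": "apply_moves", "kwargs": {
  "rows": [
    [[0,0,0.9,0],[0,0,0.9,0],[0,0,0.9,0],[0,0,0.8,0],[0,0,0.5,0],[0,0,0.3,0],[0,0,0.1,0],[0,0,0,0]]
  ]
}}

```text
t: 20.7
tool_pos: [0.4888, -0.0725, 0.0836]
ee_rot: [3.119, -0.372, 0.001]
wrist_force: [-0.4, -0.0, 0.1]
width: 0.501
finger_force: 0.0
```

>>> {"fn": "apply_moves", "kwargs": {
  "rows": [
    [[0,0,0,0],[0,0,0,0],[0,0,0,0],[0,0,0,0],[0,0,0,0],[0,0,0,0]]
  ],
  "gripper": 1,
  "force": 12
}}

```text
t: 21.3
tool_pos: [0.4885, -0.073, 0.0836]
ee_rot: [3.119, -0.372, 0.0]
wrist_force: [-1.2, -2.0, 1.4]
width: 0.189
finger_force: 12.0
```

>>> {"fn": "apply_moves", "kwargs": {
  "rows": [
    [[0.13,0,-0.15,0],[0.13,0,-0.15,0],[0.16,0,-0.12,0],[0.16,0,-0.12,0],[0.15,0,-0.07,0],[0.15,0,-0.07,0],[0.23,0,-0.05,0],[0.24,0,-0.05,0],[0,0,0,0]]
  ]
}}

```text
t: 22.2
tool_pos: [0.5234, -0.0817, 0.1042]
ee_rot: [3.118, -0.372, 0.006]
wrist_force: [-0.6, -6.0, -1.4]
width: 0.185
finger_force: 12.0
```

>>> {"fn": "apply_moves", "kwargs": {
  "rows": [
    [[0,0,0,0],[0,0,0,0],[0,0,0,0],[0,0,-0.5,0],[0,0,-1,0],[0,0,-1,0],[0,0,-1,0],[0,0,-1,0],[0,0,0,0]]
  ],
  "gripper": 0
}}

```text
t: 23.1
tool_pos: [0.5239, -0.0809, 0.2211]
ee_rot: [3.119, -0.372, 0.015]
wrist_force: [0.6, -0.1, -1.1]
width: 0.502
finger_force: 0.0
```

```bash
python3 -c "
from sel import *
a=robot.camera('scene')[160:240,220:330];b=robot.camera('top')[170:250,200:310]
cv2.imwrite('pics/a10.png',cv2.resize(np.vstack([a,b]),None,fx=3.7,fy=3.7,interpolation=2))
s=robot.read_state();print(s['wrist_force'],s['t'])"
```

```text
[-0.43444738  0.58279138 -0.90290809] 23.2
```

View pics/a10.png

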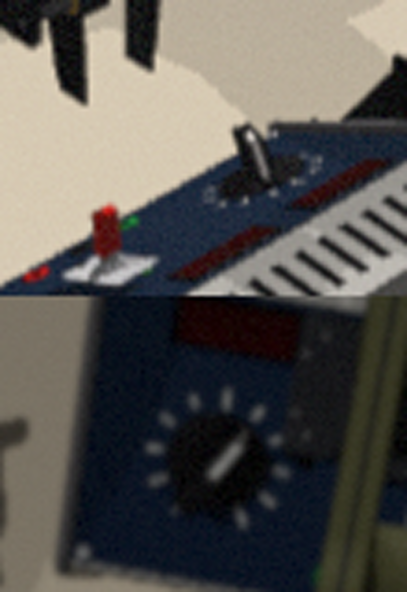

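The toggle is upright again (on, at about (105,230)), the selector is still at click 6, and the gripper is clear of everything.

```bash
python3 -c "
from cell import robot
print(robot.hand_in())"
```

```text
the job is handed in; nothing more can be done
None
```

I switched the output off, turned the voltage selector up exactly three clicks (click 3 to click 6), switched the output back on, and handed the job in at about 23 s with the gripper clear; the minibot and breadboard were never approached.

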